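# Set the torque wrench to 5 in its setting stand

### The arm

A 7-joint arm with a two-finger parallel gripper is mounted at the origin on a cart in front of the work surface, level with it; the furniture and walls round the work are solid. World frame = base frame: x ahead of the robot, y to its left, z up, the work surface at z = 0. Lengths are in m, angles in rad, forces in N, time in s.
With the tool pointing down it reaches from about 0.425 to 0.875 m from the base axis. Payload 4.7 kg.
Tool frame: the origin (TCP) lies midway between the tips of the shut fingers; the grasp point (between the pads) lies 19 mm behind it; z points along the fingers, y is the line along which they close (so a half turn about z gives the same grasp; the last joint's range is limited). The gripper opens to 87 mm and grips with 3 to 60 N. Pads are 19 mm wide; open, the fingers measure 117 mm over their backs; the gripper's body (75 mm by 190 mm) begins 51 mm behind the grasp point.
Start: joints at [0.745, 0.321, -0.07, 1.45, 0.023, 1.371, -0.057], TCP at [0.484, -0.434, 0.223] pointing down, gripper open.
Joint ranges: [-2.86, 2.86], [-0.3, 2.09], [-1.38, 1.24], [0.06, 2.45], [-1.56, 4.7], [0.09, 2.05], [-2.69, 2.69]. Speed limits (rad/s): [2.57, 2.57, 3.14, 3.14, 3.14, 3.14, 3.14].

### API

Orientations are given as a unit quaternion [x, y, z, w].
In Python, from workcell import robot gives the robot as it stands. The module is installed in compiled form; this text tells all that it offers. Calls block until the motion is done:
- robot.move_ptp(position, orientation): joint-space move of the TCP to a pose.
- robot.move_linear(position, frame=None, max_speed=0.15, threshold=None): straight line of the TCP; frame=None keeps the orientation; max_speed is the mean speed in m/s. With threshold (N) it stops when the force on the tool has changed by that much, and returns True; else False.
- robot.set_joints(angles): joint-space move.
- robot.gripper_open() and robot.gripper_close(): open the fingers fully, or close them until they stop; the grip force is fixed at half the most.
- robot.dwell(seconds).
- robot.inverse_kinematics(position, orientation): joint angles nearest the present ones, or None.
- robot.grab_frame(name): name is "scene" or "top"; returns a dict with "img" (384x512x3 uint8, blue, green, red), "fx", "fy", "cx", "cy" (pixels), "R" (3x3) and "t" (3): a world point X has camera coordinates R X + t. Camera axes: x right, y down, z forward; pixel columns grow to the right and rows downward; lengths in m; the calibration is good to about 2 mm. A picture is of the moment at which its call begins. There is no depth.
A pose or a line that the arm cannot do raises robot.MotionError and nothing moves.
- robot.hand_in(): hands the job in; it is judged then, once.
Readings, each from a call of its own:
- robot.get_time_s(): time.
- robot.get_joints(): joint angles.
- robot.get_joint_vel(): joint speeds.
- robot.get_effort(): joint torques, N m.
- robot.get_position(): TCP position.
- robot.get_orientation(): TCP orientation.
- robot.get_force(): force on the tool from outside, world axes, zero at the start.
- robot.get_moment(): the same for the moment, N m.
- robot.get_gripper_width(): finger opening in m.
- robot.get_gripper_force(): force on a finger pad.
Only numpy, scipy, OpenCV 4.12 (cv2) and the standard library are available. Lean on these libraries where they do the work, as an engineer would, in place of code of your own. Each camera call takes 0.05 s, during which the arm holds its last target. There are 200 camera calls.

### The job

The torque wrench is wanted at setting 5 for the next board. It cannot be set lying loose, so lay it in the orange fork and posts of the blue setting stand, flat and fully home with its scale up, and let go of it; only then take it by the ribbed sleeve and turn that until it has clicked in at 5. Leave the wrench in the stand, let go, and leave the other things on the mat where they are.

Things in the scene. Friction and masses are not known exactly. Their poses are not given: they have to be found in the camera images.
- torque_wrench: Torque wrench, 173 mm long, about 0.47 kg, lying flat, scale up: round black head, 62 mm across, 20 mm tall, with a ribbed metal sleeve standing on it, and a straight black handle with a red end cap. Origin: on the head axis at the underside. x runs from the handle towards the head (the handle lies at -x), z up through the sleeve.
- handle_mid (a point): Where to take the handle: on its centre line at the balance point, 62 mm from the head axis, 12 mm above the wrench's underside. The handle is 22 mm wide, 24 mm tall from the underside up, and reaches from 30 to 142 mm from the head axis.
- sleeve_mid (a point): Centre of the ribbed sleeve, on the head axis, 35 mm above the wrench's underside. The sleeve is a cylinder 38 mm across, from the top of the black head (15 mm below this point) to 13 mm above this point, and turns about the vertical through it.
- setting_sleeve (a joint): Sleeve angle in rad, growing clockwise seen from above: setting n is at (n - 1) x 0.785, so 1 at 0, 5 at 3.14 and the last, 6, at 3.93, with stops just beyond 1 and 6. Let go, it is pulled to the nearest setting by a spring detent, which takes about 0.3 N m to pass, so a light grip slips. Starts at 1 or 2.
- scale_5 (a point): The mark of setting 5 on the black head, 25 mm from its axis. Groups of 1 to 6 white dots, as on dice, 45 degrees apart, mark the settings round the sleeve; a yellow bar on the sleeve's top and side points to the present one. Seen from above with the handle down, 1 is at the lower left, the numbers run clockwise over the top, 5 is at the right, 67.5 degrees from straight up.
- setting_stand: Blue plate screwed to the table, 178 x 88 mm, 12 mm thick, with four orange domed posts, 16 mm tall, round the head's place and an orange fork for the handle. Origin: at the underside below the middle of the four posts; x runs from the fork to the posts. A wrench that is home has the same origin in plan, the same x axis, and its underside 12 mm above this origin.
- fork_mid (a point): Middle of the orange fork, on the plate's top, 105 mm from the head's place (12 mm above the stand's underside). Its two cheeks are 28 mm long with 27 mm between them, upright for 17 mm above the plate, then flared outward to about 28 mm above it. The wrench has 2.5 mm of play each way in the stand.
- flux_bottle: Bystander: small clear bottle with a red needle cap, 42 mm across, 125 mm tall. Origin at the centre of its underside.
- side_cutters: Bystander: red-handled side cutters lying flat, 156 x 43 x 12 mm. Origin at the centre of its underside.
- solder_spool: Bystander: blue and white solder spool lying flat, 60 mm across, 31 mm tall. Origin at the centre of its underside.
- pin_bin: Bystander: small open blue bin, 60 x 80 x 35 mm. Origin at the centre of its underside.
- tape_roll: Bystander: yellow tape roll lying flat, 56 mm across, 18 mm tall. Origin at the centre of its underside.
- screwdriver_red: Bystander: red-handled screwdriver lying flat, 167 x 22 x 22 mm. Origin at the centre of its underside.

How it is judged:
By the outcome, as a careful person would: the job done as asked, in the order asked, and still so for the second after the job is handed in, with the robot touching nothing.
It also fails if it takes over 61 s, if anything falls off the work surface, if the arm or the gripper's body presses on something with over 40 N, if the wrist force passes 120 N, or if a joint passes its speed limit or range.

## Working session

There is one attempt and no reset: what is moved stays moved. The work goes in short steps, each a Python script; the robot and the scene stay as the last script left them, time stands still between calls to the robot, and variables do not carry over. Pictures are saved under pics/ and viewed, at most 12 in all, crops included, and the job is handed in when it is done.

```bash
mkdir -p pics
python3 - <<'E'
from workcell import robot
import cv2,numpy as np
for n in("scene","top"):
    f=robot.grab_frame(n);cv2.imwrite(f"pics/{n}0.png",f["img"])
    R=np.array(f["R"]);print(n,f["fx"],f["fy"],f["cx"],f["cy"],(-R.T@np.array(f["t"])).round(3),R.round(3).tolist())
print(robot.get_orientation(),robot.get_time_s())
E
```

```text
scene 385.4401698015212 385.4401698015212 260.39157729464233 186.35287654848707 [ 0.196 -0.797  0.579] [[0.876, -0.482, 0.022], [-0.282, -0.549, -0.787], [0.391, 0.683, -0.617]]
top 414.0660411425998 414.0660411425998 251.90604417844492 186.66362121845987 [ 0.413 -0.222  0.892] [[-0.006, -0.999, -0.033], [-0.992, 0.01, -0.125], [0.125, 0.032, -0.992]]
[ 9.13119707e-01  4.07690673e-01 -3.82143055e-04 -7.54469351e-04] 0.1
```

View pics/top0.png

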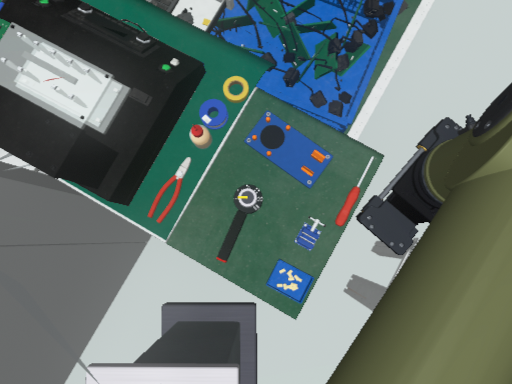

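View pics/scene0.png

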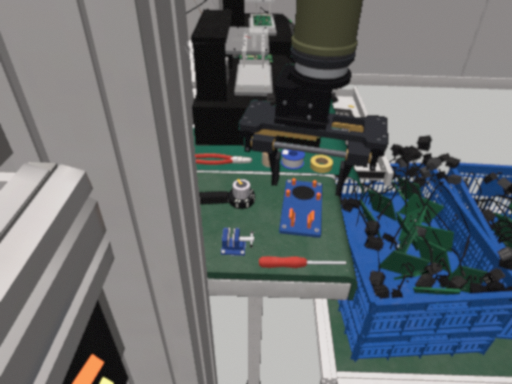

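Top view: wrench head is at about (248,198) and its red cap at (222,259). The stand's head place is at (272,137), with the fork cheeks at (320,156) and (307,171). The flux bottle stands at (200,130).

```bash
cat > h.py <<'E'
from workcell import robot
import cv2,numpy as np
def ray(f,u,v,z):
    R=np.array(f["R"]);c=-R.T@np.array(f["t"])
    d=R.T@np.array([(u-f["cx"])/f["fx"],(v-f["cy"])/f["fy"],1]);return c+d*(z-c[2])/d[2]
def proj(f,X):
    p=np.array(f["R"])@np.array(X)+np.array(f["t"]);return f["fx"]*p[0]/p[2]+f["cx"],f["fy"]*p[1]/p[2]+f["cy"]
def blobs(f,lo,hi,roi,amin=4):
    x0,y0,x1,y1=roi;m=cv2.inRange(cv2.cvtColor(f["img"],cv2.COLOR_BGR2HSV),lo,hi)
    k=np.zeros_like(m);k[y0:y1,x0:x1]=m[y0:y1,x0:x1]
    n,l,s,c=cv2.connectedComponentsWithStats(k)
    return [(c[i],s[i]) for i in range(1,n) if s[i][4]>=amin]
def down(a): # tool down, closing axis y at world angle a
    from scipy.spatial.transform import Rotation as Q
    y=np.array([np.cos(a),np.sin(a),0]);z=np.array([0,0,-1.]);x=np.cross(y,z)
    return Q.from_matrix(np.c_[x,y,z]).as_quat()
E
python3 - <<'E'
from h import *
f=robot.grab_frame("top")
roi=(160,90,390,310)
print("orange")
for c,s in blobs(f,(5,150,120),(18,255,255),roi,2):print(c.round(1),s,ray(f,*c,.028).round(4),ray(f,*c,.04)[:2].round(4))
print("red cap")
for c,s in blobs(f,(0,150,80),(4,255,255),(205,245,240,275),2):print(c.round(1),s,ray(f,*c,.012).round(4))
print("yellow")
for c,s in blobs(f,(20,120,120),(35,255,255),(220,175,280,225),2):print(c.round(1),s,ray(f,*c,.048).round(4))
print("dark")
for c,s in blobs(f,(0,0,0),(180,255,45),(205,170,285,275),30):print(c.round(1),s,ray(f,*c,.022).round(4))
print("blue")
for c,s in blobs(f,(100,120,60),(125,255,255),(235,100,345,195),100):print(c.round(1),s,ray(f,*c,.012).round(4))
a=f["img"][170:275,200:285];b=f["img"][100:195,235:340]
A=np.zeros((600,800,3),np.uint8);a=cv2.resize(a,None,fx=4.7,fy=4.7);b=cv2.resize(b,None,fx=3.8,fy=3.8)
A[:a.shape[0],:a.shape[1]]=a;A[:b.shape[0],a.shape[1]:a.shape[1]+b.shape[1]]=b[:,:800-a.shape[1]];cv2.imwrite("pics/c1.png",A)
E
```

```text
orange
[267.6 118.9] [266 117   4   5  15] [ 0.6684 -0.2283  0.028 ] [ 0.6648 -0.2282]
[287.6 127.2] [286 125   4   5  14] [ 0.6495 -0.2709  0.028 ] [ 0.6462 -0.2702]
[254.2 137. ] [253 135   3   5  13] [ 0.6291 -0.1992  0.028 ] [ 0.6261 -0.1995]
[268.5 153. ] [267 151   4   5  16] [ 0.5939 -0.2294  0.028 ] [ 0.5914 -0.2293]
[317.7 155.8] [312 150  13  13  91] [ 0.5866 -0.3331  0.028 ] [ 0.5842 -0.3316]
[307.  170.5] [302 166  11  10  52] [ 0.5554 -0.31    0.028 ] [ 0.5534 -0.3087]
[177.  181.5] [177 181   1   2   2] [ 0.5348 -0.0349  0.028 ] [ 0.5331 -0.0375]
red cap
[220.8 259.4] [217 257   9   5  19] [ 0.3709 -0.1271  0.012 ]
yellow
[242.4 196.8] [237 196  11   3  27] [ 0.499  -0.1747  0.048 ]
dark
blue
[320.7 112.6] [281 100  64  33 842] [ 0.6856 -0.3442  0.012 ]
[289.8 150.5] [ 244  110   89   79 2477] [ 0.6022 -0.2756  0.012 ]
```

View pics/c1.png

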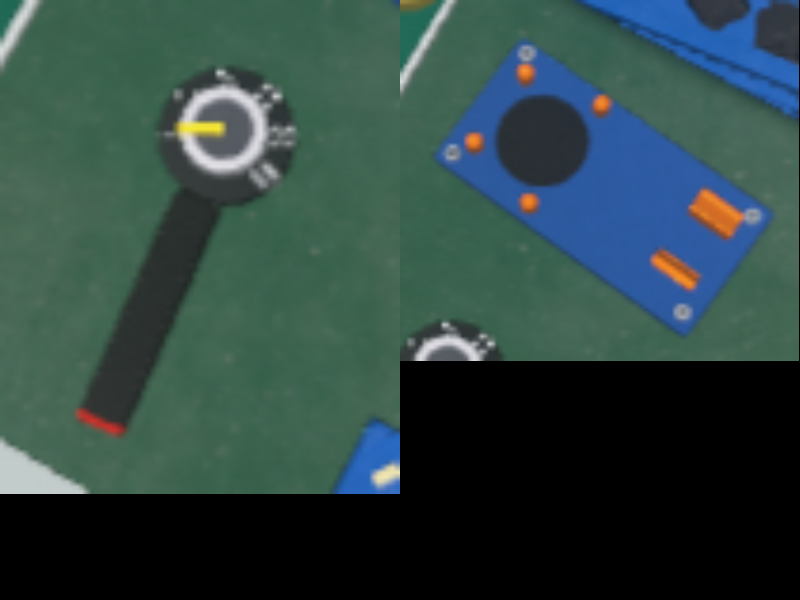

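Crop: the bar points left at the 1-dot mark, so the wrench is at setting 1. The sleeve top is at about px (247.4,197.2), the head disc at (248.4,199.3), and the stand's black disc at (272.6,136.8). Next I fit the poses.

Run:
```python
from h import *
from scipy.optimize import least_squares
f=robot.grab_frame("top")
print("sleeve",ray(f,247.4,197.2,.048)[:2],"head",ray(f,248.4,199.3,.02)[:2])
cap=ray(f,220.3,258,.024)[:2];print("cap",cap)
disc=ray(f,272.6,136.8,.012)[:2];print("disc",disc)
P=np.array([ray(f,u,v,.022)[:2] for u,v in[(267.6,118.9),(287.6,127.2),(254.2,137),(268.5,153)]])
s=least_squares(lambda q:np.hypot(*(P-q[:2]).T)-q[2],[.63,-.23,.038]);print("circ",s.x,s.cost)
# plate
m=cv2.inRange(cv2.cvtColor(f["img"],cv2.COLOR_BGR2HSV),(100,120,60),(125,255,255));k=np.zeros_like(m);k[105:192,240:338]=m[105:192,240:338]
k=cv2.morphologyEx(k,cv2.MORPH_OPEN,np.ones((3,3)))
n,l,st,c=cv2.connectedComponentsWithStats(k);i=l[165,290] or l[150,290]
pts=np.argwhere(l==i)[:,::-1].astype(np.float32)
W=np.array([ray(f,u,v,.012)[:2] for u,v in cv2.convexHull(pts)[:,0]],np.float32)
r=cv2.minAreaRect(W);print(r,cv2.boxPoints(r))
fk=ray(f,(317.7+307)/2,(155.8+170.5)/2,.026)[:2];print("fork",fk)
d=disc-fk;print("ax",np.degrees(np.arctan2(d[1],d[0])),np.linalg.norm(d))
g=f
h=robot.grab_frame("scene");print(proj(h,[*disc,.012]),proj(h,[*fk,.012]))
print("scene orange")
for c,s in blobs(h,(5,150,120),(18,255,255),(270,150,340,240),2):print(c.round(1),s[4])
```

```text
sleeve [ 0.49803678 -0.18503134] head [ 0.49636861 -0.18591987]
cap [ 0.37426271 -0.1272055 ]
disc [ 0.6329905 -0.238822 ]
circ [ 0.63281677 -0.23739927  0.0384285 ] 5.34491778232103e-09
((0.6070610284805298, -0.2714879810810089), (0.17747165262699127, 0.08838540315628052), 53.34364318847656) [[ 0.51863176 -0.31629092]
 [ 0.5895372  -0.36905825]
 [ 0.6954903  -0.22668505]
 [ 0.62458485 -0.17391771]]
fork [ 0.57133862 -0.32179331]
ax 53.385784584495376 0.10336920704846904
(np.float64(303.6034882638573), np.float64(193.11878563642276)) (np.float64(301.25560541931924), np.float64(223.34581804077226))
scene orange
[293.4 180.8] 9
[314.2 182.5] 11
[287.5 192.5] 8
[318.  195.7] 11
[291.6 215.9] 39
[310.2 218.2] 52
```

```bash
cat >> h.py <<'E'
yw=np.radians(-25.4);HW=np.array([.4972,-.1855]);HS=np.array([.633,-.238]);ys=np.radians(53.35)
u=lambda a:np.array([np.cos(a),np.sin(a)])
GW=HW-.062*u(yw);GS=HS-.062*u(ys)
E
python3 - <<'E'
from h import *
f=robot.grab_frame("top");print("bottle",ray(f,196.5,130,.12)[:2])
q=robot.get_joints()
S=[]
for k in(-1,1):
    a=robot.inverse_kinematics([*GW,.12],down(yw+k*np.pi/2));b=robot.inverse_kinematics([*GS,.12],down(ys+k*np.pi/2))
    c=robot.inverse_kinematics([*HS,.035],down(ys+k*np.pi/2))
    for j in(a,b,c):print(k,None if j is None else np.round(j,2))
    if a is not None and b is not None:S.append((abs(a[6])+abs(b[6]),k))
k=min(S)[1];print(k)
robot.gripper_open()
robot.move_ptp([*GW,.12],down(yw+k*np.pi/2))
robot.move_linear([*GW,.045],max_speed=.1)
f=robot.grab_frame("scene");g=robot.grab_frame("top")
cv2.imwrite("pics/s2.png",np.hstack([cv2.resize(f["img"][100:300,150:350],(400,400)),cv2.resize(g["img"][130:290,160:320],(400,400))]))
print(robot.get_time_s(),robot.get_joints())
E
```

```text
bottle [ 0.62139996 -0.09080084]
-1 [ 0.42  0.02 -0.13  2.01  0.    1.11 -1.73]
-1 [ 0.54  0.41 -0.17  1.54  0.07  1.19 -0.28]
-1 [ 0.46  0.52 -0.18  1.57  0.1   1.06 -0.39]
1 [ 0.69  0.03 -0.4   2.    0.01  1.11  1.41]
1 [ 1.21  0.72 -1.18  1.51  0.67  1.36  2.47]
1 [ 1.1   0.87 -1.18  1.54  0.83  1.3   2.31]
-1
3.0 [ 0.41485647  0.11595072 -0.13174294  2.0792488   0.01886985  0.94585054
 -1.74115574]
```

View pics/s2.png

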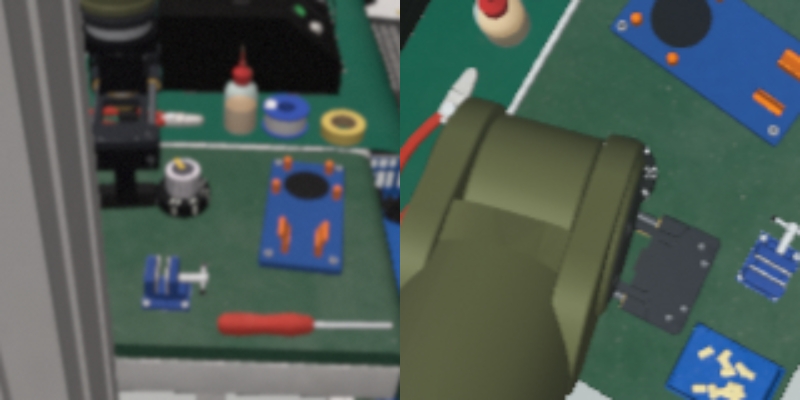

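The scene view shows the gripper straddling the handle, with the sleeve and the bystanders clear of it. I'll grasp and lift.

Run:
```python
from h import *
print(robot.move_linear([*GW,.004],max_speed=.05,threshold=8),robot.get_position())
robot.gripper_close();print(robot.get_gripper_width(),robot.get_gripper_force())
robot.move_linear([*GW,.06],max_speed=.1);print(robot.get_gripper_width(),robot.get_force(),robot.get_moment())
robot.move_ptp([*GS,.085],down(ys-np.pi/2))
f=robot.grab_frame("scene");g=robot.grab_frame("top")
cv2.imwrite("pics/s3.png",np.hstack([cv2.resize(f["img"][100:250,230:380],(400,400)),cv2.resize(g["img"][80:220,210:350],(400,400))]))
print(robot.get_time_s(),robot.get_position(),robot.get_joints())
```

```text
False [ 0.44150794 -0.15902461  0.0042351 ]
0.02199600871428984 29.807255566120148
0.02188830421035063 [-0.09129135 -0.20512083 -5.53289782] [0.09928342 0.09175711 0.00179925]
7.15 [ 0.59558562 -0.2869069   0.08466427] [ 0.55755029  0.44510119 -0.19214873  1.57220178  0.09056521  1.13402869
 -0.29422086]
```

View pics/s3.png

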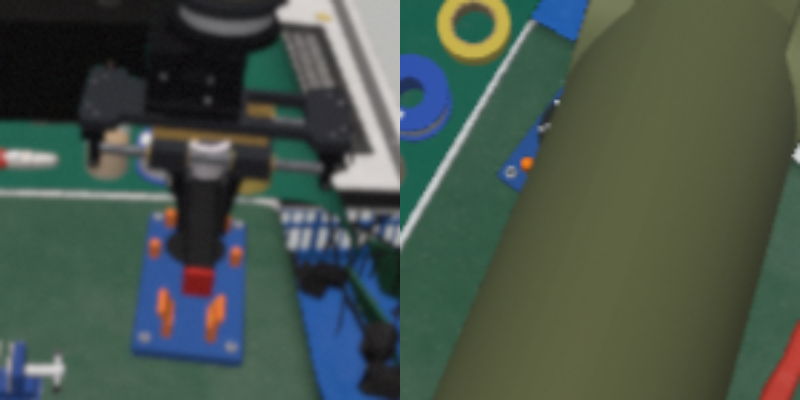

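The wrench is held level over the stand, with its red cap visible near the fork. I'll check the cap's pixel against the expected one before lowering.

Run:
```python
from h import *
h=robot.grab_frame("scene");p=robot.get_position();zu=p[2]-.0042
for c,s in blobs(h,(0,150,60),(4,255,255),(285,180,325,230),8)+blobs(h,(174,150,60),(180,255,255),(285,180,325,230),8):print("cap",c.round(2),s)
n=np.array([-u(ys)[1],u(ys)[0]]);g=np.array(p[:2])
for d in(.078,.080,.082):
    e=g-d*u(ys);print(d,proj(h,[*e,zu+.012]),[np.round(proj(h,[*(e+s*.011*n),zu+z]),1) for s in(1,-1) for z in(0,.024)])
print("post check")
for d in(0,):
    print([np.round(proj(h,[*(HS+.0384*u(ys+a)),.025]),1).tolist() for a in np.radians([])])
from scipy.optimize import least_squares
A=[ray(h,x,y,.022)[:2] for x,y in[(293.4,180.8),(314.2,182.5),(287.5,192.5),(318,195.7)]];A=np.array(A)
s=least_squares(lambda q:np.hypot(*(A-q[:2]).T)-q[2],[.63,-.23,.038]);print("scene circ",s.x,s.cost)
fk=(ray(h,291.6,215.9,.026)+ray(h,310.2,218.2,.026))[:2]/2;print("fork",fk)
print(g,GS)
```

```text
cap [304.23 203.77] [300 199   9  10  69]
0.078 (np.float64(303.29874970737615), np.float64(205.44845829377607)) [array([297.1, 209.5]), array([298.1, 200.1]), array([308.4, 210.7]), array([309.6, 201.3])]
0.08 (np.float64(303.2471929758882), np.float64(206.12148463788992)) [array([297. , 210.2]), array([298. , 200.8]), array([308.4, 211.4]), array([309.6, 202. ])]
0.082 (np.float64(303.19541860548173), np.float64(206.79735206058885)) [array([297. , 210.9]), array([298. , 201.4]), array([308.3, 212.1]), array([309.6, 202.7])]
post check
[]
scene circ [ 0.63216727 -0.23692137  0.03902169] 3.0366666872691404e-07
fork [ 0.57205672 -0.31704577]
[ 0.59570841 -0.28701003] [ 0.59599064 -0.28774241]
```

The cap agrees within about 2 mm, so I'll lower with force stops.

Run:
```python
from h import *
print(robot.move_linear([*GS,.04],max_speed=.08,threshold=12),robot.get_position(),robot.get_force())
print(robot.move_linear([*GS,.0165],max_speed=.03,threshold=12),robot.get_position(),robot.get_force(),robot.get_moment())
f=robot.grab_frame("scene")
cv2.imwrite("pics/s4.png",cv2.resize(f["img"][150:250,250:350],(600,600),interpolation=cv2.INTER_CUBIC))
print(robot.get_time_s())
```

```text
False [ 0.59616151 -0.28777711  0.03993332] [-0.74062756  0.36619129 -5.00075225]
False [ 0.59595077 -0.28777206  0.01645757] [-0.97188349 -0.49706536 -4.30262527] [0.07577898 0.12822028 0.04768242]
8.8917
```

View pics/s4.png

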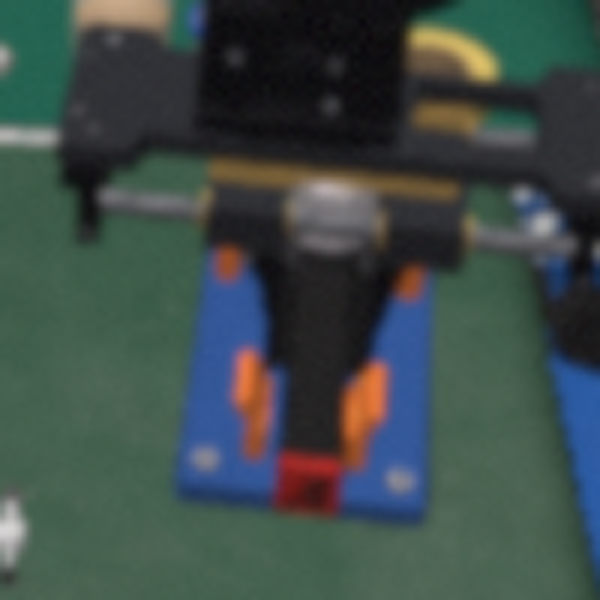

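The handle sits between the fork cheeks. I'll release, back off and check from both cameras.

Run:
```python
from h import *
robot.move_linear([*GS,.0158],max_speed=.02,threshold=10);robot.gripper_open();robot.dwell(.2)
robot.move_linear([*GS,.17],max_speed=.15)
q=robot.get_joints();q[0]-=.0
robot.move_ptp([.45,-.42,.25],down(ys-np.pi/2))
f=robot.grab_frame("scene");g=robot.grab_frame("top")
cv2.imwrite("pics/s5.png",np.hstack([cv2.resize(f["img"][160:240,260:340],(400,400),interpolation=cv2.INTER_CUBIC),cv2.resize(g["img"][100:200,235:335],(400,400),interpolation=cv2.INTER_CUBIC)]))
print(robot.get_time_s())
```

```text
12.725
```

View pics/s5.png

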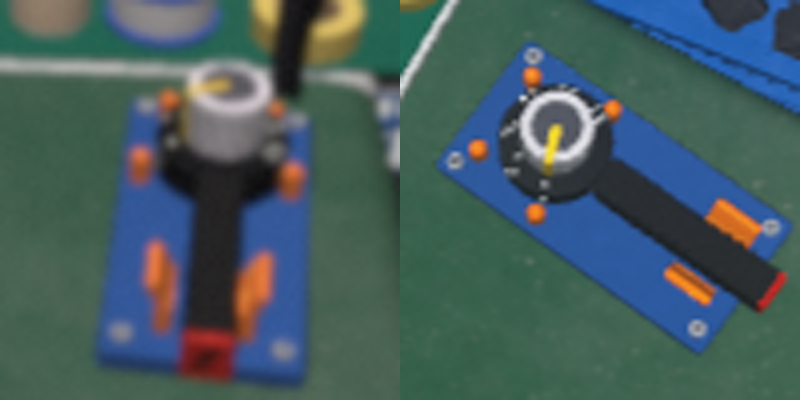

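The wrench lies home between the posts and in the fork, with the bar still at 1. Sleeve top is at about px (274.2,131.2). Now I'll take the sleeve and turn it clockwise.

Run:
```python
from h import *
g=robot.grab_frame("top");C=ray(g,274.25,131.25,.06)[:2];print("C",C)
C=(C+HS)/2
o=down(ys-np.pi/2+1.5)
print(robot.inverse_kinematics([*C,.17],o))
robot.move_ptp([*C,.17],o)
j=robot.get_joints();print(j)
assert -2.6<j[6]<-0.6
print(robot.move_linear([*C,.036],max_speed=.08,threshold=8),robot.get_position())
robot.gripper_close();print(robot.get_gripper_width(),robot.get_force())
q=np.array(robot.get_joints());
for i in range(8):
    q[6]+=(np.pi+.04)/8;robot.set_joints(q);print(np.round(robot.get_force(),1),np.round(robot.get_moment(),2),round(robot.get_gripper_width(),4))
robot.gripper_open();robot.dwell(.3)
p=robot.get_position();robot.move_linear([p[0],p[1],.17],max_speed=.15)
robot.move_ptp([.45,-.42,.25],down(ys-np.pi/2))
f=robot.grab_frame("scene");g=robot.grab_frame("top")
cv2.imwrite("pics/s6.png",np.hstack([cv2.resize(f["img"][160:240,260:340],(400,400),interpolation=cv2.INTER_CUBIC),cv2.resize(g["img"][100:200,235:335],(400,400),interpolation=cv2.INTER_CUBIC)]))
print(robot.get_time_s())
```

```text
C [ 0.63263652 -0.24140584]
[ 0.62664432  0.43474542 -0.40988606  1.43487449  0.17469902  1.30795015
  1.0657631 ]
[ 0.62674872  0.43482702 -0.40847803  1.4345678   0.17535121  1.30826243
  1.06468574]Traceback (most recent call last):
  File "<stdin>", line 8, in <module>
AssertionError
```

The last joint turns the other way (decreasing is clockwise). From 1.065 the half turn down to -2.1 fits its range, so I'll go on from here.

Run:
```python
from h import *
C=np.array([.6328,-.2397])
print(robot.move_linear([*C,.036],max_speed=.08,threshold=8),robot.get_position())
robot.gripper_close();print(robot.get_gripper_width(),robot.get_force())
q=np.array(robot.get_joints());
for i in range(8):
    q[6]-=(np.pi+.04)/8;robot.set_joints(q);print(np.round(robot.get_force(),1),np.round(robot.get_moment(),2),round(robot.get_gripper_width(),4))
robot.gripper_open();robot.dwell(.3)
p=robot.get_position();robot.move_linear([p[0],p[1],.17],max_speed=.15)
robot.move_ptp([.45,-.42,.25],down(ys-np.pi/2))
f=robot.grab_frame("scene");g=robot.grab_frame("top")
cv2.imwrite("pics/s6.png",np.hstack([cv2.resize(f["img"][160:240,260:340],(400,400),interpolation=cv2.INTER_CUBIC),cv2.resize(g["img"][100:200,235:335],(400,400),interpolation=cv2.INTER_CUBIC)]))
print(robot.get_time_s())
```

```text
False [ 0.63313968 -0.23983144  0.03654642]
0.03766031834242053 [ 0.43998887 -0.90374655  2.32232396]
[-0.6 -2.   2.1] [-0.32 -0.2  -0.01] 0.0378
[ 0.6 -1.6  2.4] [-0.26  0.04 -0.15] 0.0375
[ 0.  -0.5  2.7] [-0.29  0.16  0.03] 0.0372
[-1.8  0.4  4. ] [-0.01  0.53 -0.05] 0.0373
[-3.3  0.8  5.9] [0.12 0.85 0.02] 0.0376
[-3.6  0.8  5. ] [ 0.26  0.94 -0.09] 0.0371
[-4.8  1.   5. ] [ 0.38  0.93 -0.03] 0.0371
[-3.3  1.2  4.9] [ 0.48  0.86 -0.06] 0.0374
24.5583
```

View pics/s6.png

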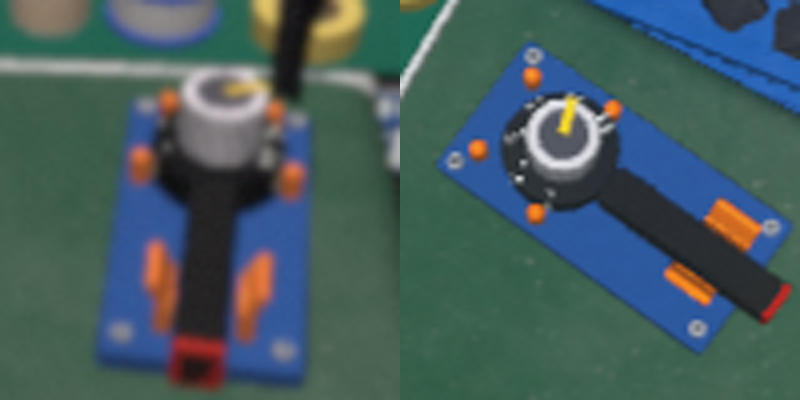

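The bar now points opposite mark 1, i.e. at 5. The wrench has shifted by a few mm, so I'll check numerically that it is home: positions and height from the two views.

Run:
```python
from h import *
f=robot.grab_frame("scene");g=robot.grab_frame("top")
x=u(ys);n=np.array([-x[1],x[0]])
def white(F,roi):
    b=blobs(F,(0,0,150),(180,60,255),roi,15);return max(b,key=lambda t:t[1][4])
for nm,F,roi in(("scene",f,(292,165,320,200)),("top",g,(262,118,292,150))):
    print(nm,"sleeve pred top c",np.round(proj(F,[*HS,.06]),1),"cap end mid top/bot pred",[np.round(proj(F,[*(HS-.142*x),z]),1).tolist() for z in(.036,.012)])
    try:
        c,s=white(F,roi);print(" white",c.round(1),s,"bbox mid",s[0]+s[2]/2-.5,s[1]+s[3]/2-.5)
    except ValueError:pass
    for lo,hi in(((0,150,60),(4,255,255)),((174,150,60),(180,255,255))):
        for c,s in blobs(F,lo,hi,(285,215,325,250) if nm=="scene" else (410-90,160,345,190),5):print(" red",c.round(1),s)
    for c,s in blobs(F,(20,120,120),(32,255,255),roi,3):print(" yellow",c.round(1),ray(F,*c,.06)[:2])
# dark head disc in top: circle at z=.032
print("head circle pred",np.round(proj(g,[*HS,.032]),1))
T=cv2.resize(g["img"][112:152,252:302],(800,640),interpolation=cv2.INTER_CUBIC)[:600]
cv2.imwrite("pics/s7.png",np.hstack([cv2.resize(T,(400,300)),cv2.resize(f["img"][170:240,275:335],(400,300),interpolation=cv2.INTER_CUBIC)]))
A=cv2.resize(g["img"][110:180,250:340],None,fx=6,fy=6,interpolation=cv2.INTER_CUBIC)
B=cv2.resize(f["img"][165:245,280:330],None,fx=5,fy=5,interpolation=cv2.INTER_CUBIC)
K=np.zeros((420,800,3),np.uint8);K[:,:540]=A;K[:400,545:795]=B;cv2.imwrite("pics/s7.png",K)
```

```text
scene sleeve pred top c [305.3 176.5] cap end mid top/bot pred [[301.0, 227.5], [300.0, 236.0]]
 white [303.6 178.5] [292 173  22  12 111] bbox mid 302.5 178.5
 red [298.5 230.1] [295 227   8   9  39]
 red [301.3 235.2] [300 234   4   3   9]
 red [295.3 230. ] [295 227   2   7   7]
 red [302.9 231.7] [302 228   2   8   9]
 yellow [312.8 165.4] [ 0.67333376 -0.20962021]
 yellow [307.3 177.4] [ 0.6348774  -0.24304727]
top sleeve pred top c [272.6 131.1] cap end mid top/bot pred [[327.7, 173.1], [326.0, 174.8]]
 white [275.4 133.7] [265 125  23  18 140] bbox mid 276.0 133.5
 red [328.5 175.3] [325 171   8  10  27]
 yellow [276.5 128.7] [ 0.63799603 -0.2460977 ]
head circle pred [272.4 134.5]
```

View pics/s7.png

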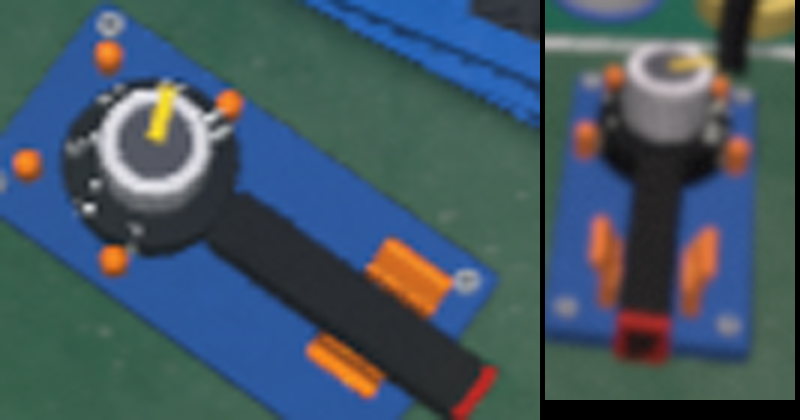

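Run:
```python
from h import *
f=robot.grab_frame("scene");g=robot.grab_frame("top")
x=u(ys);n=np.array([-x[1],x[0]])
def tri(a,b):
    M=[];
    P=lambda F:np.diag([1,1,1])@np.array([[F["fx"],0,F["cx"]],[0,F["fy"],F["cy"]],[0,0,1]])@np.c_[np.array(F["R"]),np.array(F["t"])]
    X=cv2.triangulatePoints(P(f),P(g),np.array(a,float),np.array(b,float))[:,0];X=X[:3]/X[3]
    d=X[:2]-HS;return "x %.1f y %.1f z %.1f mm"%(d@x*1e3,d@n*1e3,X[2]*1e3)
for nm,a,b in(("sleeve before",(306,177.4),(274.2,131.2)),("sleeve now",(304.6,178.4),(275.8,133.6)),("cap top now",(299.6,227.8),(329.5,175.3)),
 ("post FL",(293.4,180.8),(267.6,118.9)) ,("post FR?",(314.2,182.5),(287.6,127.2)),("post 3",(287.5,192.5),(254.2,137)),("post 4",(318,195.7),(268.5,153)),
 ("p3'",(287.5,192.5),(268.5,153)),("p1'",(293.4,180.8),(254.2,137)),("p2'",(314.2,182.5),(267.6,118.9)),("p4'",(318,195.7),(287.6,127.2))):print(nm,tri(a,b))
for F in(f,g):
    roi=(270,150,340,240) if F is f else (235,100,340,195)
    for c,s in blobs(F,(5,150,120),(18,255,255),roi,5):
        print(c.round(1),s[4],*["z%d: "%(z*1e3)+str((np.array([(ray(F,*c,z)[:2]-HS)@x,(ray(F,*c,z)[:2]-HS)@n])*1e3).round(1)) for z in(.022,)])
    # handle edges: dark pixels cross-section at several stations, plane z=.036
    v=cv2.cvtColor(F["img"],cv2.COLOR_BGR2HSV)
    for s in(-.06,-.08,-.09,-.12,-.13):
        L=[]
        for t in np.arange(-.03,.03,.0005):
            p=proj(F,[*(HS+s*x+t*n),.036]);c=cv2.getRectSubPix(F["img"],(1,1),(float(p[0]),float(p[1])))[0,0].astype(int)
            if c.max()<75 :L.append(t)
        print("station",s,(round(min(L)*1e3,1),round(max(L)*1e3,1)) if L else None)
```

```text
sleeve before x -2.8 y -1.8 z 59.6 mm
sleeve now x -8.6 y 1.0 z 60.9 mm
cap top now x -147.6 y 2.7 z 40.3 mm
post FL x 21.9 y 1.7 z 38.7 mm
post FR? x -20.7 y -22.4 z 61.8 mm
post 3 x 34.0 y 27.6 z -15.0 mm
post 4 x -10.7 y 0.7 z 7.8 mm
p3' x -15.8 y 35.9 z 21.3 mm
p1' x 29.6 y 25.7 z 22.3 mm
p2' x 29.7 y -23.5 z 23.3 mm
p4' x -15.7 y -34.0 z 21.1 mm
[293.5 180. ] 6 z22: [33.  26.3]
[314.5 182. ] 6 z22: [ 33.4 -23.9]
[287.9 192.4] 11 z22: [-16.3  35.7]
[317.8 195.5] 13 z22: [-16.7 -32.7]
[292.1 216.7] 49 z22: [-97.2  20.3]
[310.2 218.2] 52 z22: [-96.  -18.3]
station -0.06 (np.float64(-9.5), np.float64(14.0))
station -0.08 (np.float64(-7.0), np.float64(11.5))
station -0.09 (np.float64(-6.5), np.float64(12.0))
station -0.12 (np.float64(-7.0), np.float64(12.5))
station -0.13 (np.float64(-6.5), np.float64(13.5))
[267.6 118.9] 15 z22: [ 29.9 -24. ]
[287.9 126.9] 11 z22: [-15.9 -35.3]
[254.2 137. ] 13 z22: [29.9 25.2]
[268.6 152.9] 17 z22: [-15.7  35.1]
[317.7 155.6] 92 z22: [-103.7  -21.3]
[307.2 170.3] 59 z22: [-104.2   17.5]
station -0.06 (np.float64(-9.0), np.float64(14.5))
station -0.08 (np.float64(-8.0), np.float64(14.5))
station -0.09 (np.float64(-9.5), np.float64(16.0))
station -0.12 (np.float64(-8.0), np.float64(16.0))
station -0.13 (np.float64(-8.0), np.float64(15.5))
```

The sleeve is at 5, but the turning slid the wrench about 7 mm back against the rear posts and about 2.5 mm to one side. I'll take the handle again, slide it forward and central without lifting, and let go.

Run:
```python
from h import *
x=u(ys);G=HS-(.062+.007)*x
robot.move_ptp([*G,.12],down(ys-np.pi/2))
print(robot.move_linear([*G,.0165],max_speed=.08,threshold=8))
robot.gripper_close();print(robot.get_gripper_width(),np.round(robot.get_force(),1),robot.get_position())
print(robot.move_linear([*(G+.0073*x),.0160],max_speed=.02,threshold=15),np.round(robot.get_force(),1),np.round(robot.get_moment(),2),robot.get_position())
robot.gripper_open();robot.dwell(.3)
p=robot.get_position();robot.move_linear([p[0],p[1],.17],max_speed=.15)
robot.move_ptp([.45,-.42,.25],down(ys-np.pi/2))
f=robot.grab_frame("scene");g=robot.grab_frame("top")
A=cv2.resize(g["img"][110:180,250:340],None,fx=6,fy=6,interpolation=cv2.INTER_CUBIC)
B=cv2.resize(f["img"][165:245,280:330],None,fx=5,fy=5,interpolation=cv2.INTER_CUBIC)
K=np.zeros((420,800,3),np.uint8);K[:,:540]=A;K[:400,545:795]=B;cv2.imwrite("pics/s8.png",K)
print(robot.get_time_s())
n=np.array([-x[1],x[0]])
for F in(f,g):
    for s in(-.06,-.08,-.09,-.12,-.13):
        L=[]
        for t in np.arange(-.03,.03,.0005):
            p=proj(F,[*(HS+s*x+t*n),.036]);c=cv2.getRectSubPix(F["img"],(1,1),(float(p[0]),float(p[1])))[0,0]
            if c.max()<75 :L.append(t)
        print("station",s,(round(min(L)*1e3,1),round(max(L)*1e3,1)) if L else None)
```

```text
False
0.021721800656763823 [-4.8  2.8  4.3] [ 0.59027656 -0.29217716  0.01634952]
False [-7.7 -2.5  7. ] [-0.29  1.68  0.14] [ 0.59302849 -0.29023287  0.01630016]
32.3833
station -0.06 (np.float64(-9.5), np.float64(10.5))
station -0.08 (np.float64(-8.5), np.float64(10.5))
station -0.09 (np.float64(-8.5), np.float64(10.5))
station -0.12 (np.float64(-8.5), np.float64(10.5))
station -0.13 (np.float64(-9.5), np.float64(10.5))
station -0.06 (np.float64(-9.5), np.float64(13.0))
station -0.08 (np.float64(-9.5), np.float64(13.5))
station -0.09 (np.float64(-11.0), np.float64(13.0))
station -0.12 (np.float64(-9.5), np.float64(13.0))
station -0.13 (np.float64(-10.0), np.float64(13.5))
```

View pics/s8.png

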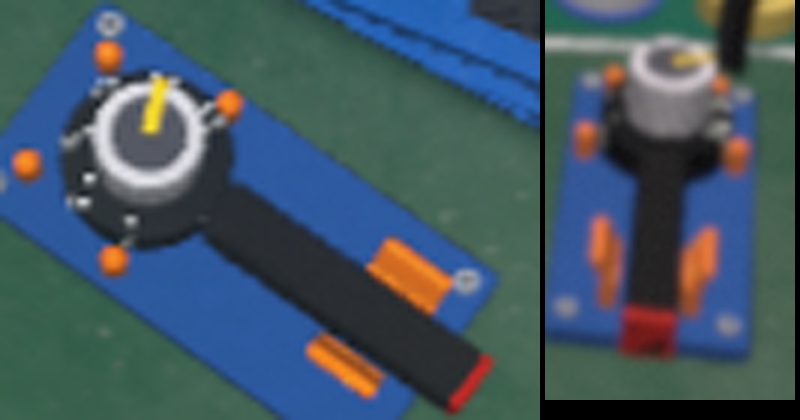

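It moved only about 3.4 of the 7 mm, because friction met a compliant arm. I'll repeat with feedback on the actual displacement and less downward load.

Run:
```python
from h import *
x=u(ys);n=np.array([-x[1],x[0]]);G=HS-.067*x+.001*n
robot.move_ptp([*G,.12],down(ys-np.pi/2))
robot.move_linear([*G,.0185],max_speed=.08,threshold=8);print(np.round(robot.get_force(),1))
robot.gripper_close();p0=np.array(robot.get_position());print(np.round(robot.get_force(),1),(p0[:2]-HS)@x,(p0[:2]-HS)@n)
for k in range(1,10):
    robot.move_linear([*(p0[:2]+.001*k*x),.0187],max_speed=.02)
    d=(np.array(robot.get_position())-p0)[:2];F=robot.get_force();print(k,(d@x*1e3).round(1),(d@n*1e3).round(1),np.round(F,1),robot.get_position()[2].round(4))
    if d@x>.0045 or np.linalg.norm(F)>25:break
robot.gripper_open();robot.dwell(.3)
p=robot.get_position();robot.move_linear([p[0],p[1],.17],max_speed=.15)
robot.move_ptp([.45,-.42,.25],down(ys-np.pi/2))
f=robot.grab_frame("scene");g=robot.grab_frame("top")
A=cv2.resize(g["img"][110:180,250:340],None,fx=6,fy=6,interpolation=cv2.INTER_CUBIC)
B=cv2.resize(f["img"][165:245,280:330],None,fx=5,fy=5,interpolation=cv2.INTER_CUBIC)
K=np.zeros((420,800,3),np.uint8);K[:,:540]=A;K[:400,545:795]=B;cv2.imwrite("pics/s9.png",K)
print(robot.get_time_s())
```

```text
[-0.5  0.1 -0.6]
[-0.2  0.5 -0.5] -0.06697058717193327 0.0009712779011444313
1 0.1 0.0 [-1.9 -0.5 -1. ] 0.0185
2 1.7 0.1 [-1.5 -2.4 -2. ] 0.0185
3 3.4 0.2 [-0.8 -1.5 -2.7] 0.0185
4 4.6 0.2 [-0.2 -0.2 -3. ] 0.0185
40.4583
```

View pics/s9.png

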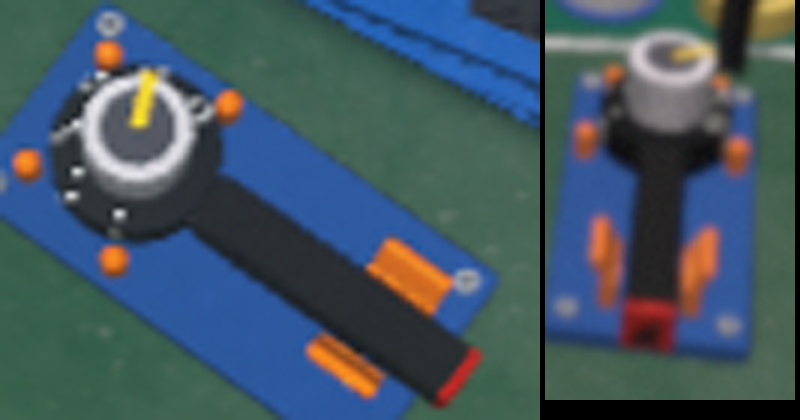

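Top view: the head disc is now at about px (272.7,135.2) against the (272.4,134.5) expected when home, and the handle is centred in the fork. The bar points at about -12° against the -14° expected for setting 5, and the gripper is clear. Handing in.

```bash
python3 -c "
from workcell import robot
print(robot.hand_in())"
```

```text
the job is handed in; nothing more can be done
None
```

I handed the job in at about 40 s: the wrench lies in the stand with its sleeve at setting 5 and the gripper clear. The turn slid it about 7 mm back, so I took the handle again and slid it home; the last pictures match the home position to about 2 mm. The judge's result was not shown.

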